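Restock the garnish carousel and present the red-lidded jar

TASK

Two gold-lidded garnish jars stand beside the carousel: set each one upright on the empty round spot in its own row, the tall one between the two tall jars and the short one between the two short jars, and let go of them. Then take hold of the turntable or a jar fixed to it and turn it until the red-lidded jar stands in front of the red-topped pointer on the fixed base, and finish while still gripping it firmly to hold it still there. Leave the other things on the counter where they are.

Things in the scene. Friction and masses are not known exactly. Their poses are not given: they have to be found in the camera images.
- jar_tall_mid (a point): Centre (half-way up) of the loose tall jar: white round ceramic jar with brass lid and band, 44 mm across, 90 mm tall, about 160 g. It starts upright on the counter to the left or right of the carousel; z axis up along the jar.
- jar_short_mid (a point): Centre (half-way up) of the loose short jar: the same look and 44 mm across, but 60 mm tall, about 110 g. It starts upright on the counter on the other side of the carousel; z axis up along the jar.
- jar_tall: The loose tall jar itself; origin at the centre of its underside, z up.
- jar_short: The loose short jar itself; origin at the centre of its underside, z up.
- turntable: The turning part of the carousel: dark wooden disc 270 mm across, top 34 mm above the counter, brass knob (34 mm across, 50 mm tall) on its axis, six places 95 mm from the axis. Counter-clockwise from above, 60 degrees apart: red-lidded jar (90 mm tall, on the disc's own -x side), empty, tall jar (90), short jar (60), empty, short jar (60); these four are fixed to it. Origin on the axis at counter height, z up.
- turntable_axis (a point): Point on the turntable's vertical axis at the top of the disc (34 mm above the counter). The disc turns either way about it without reaching a stop, with light friction (about 1.3 N at the jars), and stays where it is left.
- marked_jar (a point): Centre (half-way up its 90 mm) of the red-lidded jar with red band, fixed to the turntable, 44 mm across; its top is 124 mm above the counter.
- gap_tall (a point): Centre, on the disc's top, of the white spot with brass ring (54 mm across) between the two tall jars: where the loose tall jar belongs.
- gap_short (a point): Centre, on the disc's top, of the white spot with brass ring (54 mm across) between the two short jars: where the loose short jar belongs.
- front_spot (a point): Point fixed to the base (it does not turn): where the centre of the red-lidded jar is when it faces the pointer. It lies 95 mm from the turntable's axis towards the pointer, a brass tab with red top, 34 mm wide, 32 mm tall, that stands out of the fixed base 154 to 180 mm from the axis, roughly towards the robot.
- cup: Bystander: blue cup, 68 mm across, 60 mm tall; origin under its centre.
- spoon: Bystander: brass spoon, 150 mm long, lying; origin under its middle.
- plate: Bystander: white plate, 120 mm across; origin under its centre.
- bell: Bystander: brass counter bell, 68 mm across, 50 mm tall; origin under its centre.
- shaker: Bystander: amber shaker with steel cap, 48 mm across, 110 mm tall; origin under its centre.
Things that resemble listed ones, but are neither listed nor needed, are in the scene too. What is shaped like the jar_short but pink is not meant.

How it is judged:
By the outcome, as a careful person would: the job done as asked, in the order asked, and still so for the second after the job is handed in, while the arm keeps its last pose, push and grip.
It also fails if it takes over 72 s, if anything falls off the work surface, if the arm or the gripper's body presses on something with over 40 N, if the wrist force passes 120 N, or if a joint passes its speed limit or range.

ROBOT

A 7-joint arm with a two-finger parallel gripper is mounted at the origin on the work surface. World frame = base frame: x ahead of the robot, y to its left, z up, the work surface at z = 0. Lengths are in m, angles in rad, forces in N, time in s.
With the tool pointing down it reaches from about 0.425 to 0.875 m from the base axis. Payload 4.7 kg.
Tool frame: the origin (TCP) lies at the very end of the fingers, on their centre line; the grasp point (between the pads) lies 19 mm behind it; z points along the fingers, y is the line along which they close (so a half turn about z gives the same grasp; the last joint's range is limited). The gripper opens to 87 mm and grips with 3 to 60 N. Pads are 19 mm wide; open, the fingers measure 117 mm over their backs; the gripper's body (75 mm by 190 mm) begins 51 mm behind the grasp point.
Start: joints at [-1.241, 0.321, -0.07, 1.45, 0.023, 1.371, -0.057], TCP at [0.202, 0.618, 0.223] pointing down, gripper open.
Joint ranges: [-2.86, 2.86], [-0.3, 2.09], [-1.38, 1.24], [0.06, 2.45], [-1.56, 4.7], [0.09, 2.05], [-2.69, 2.69]. Speed limits (rad/s): [2.57, 2.57, 3.14, 3.14, 3.14, 3.14, 3.14].

INTERFACE

Orientations are given as a rotation vector (axis times angle).
In Python, from bench import ctrl gives the robot as it stands.
- The arm moves only by the tool jog_arm, never from a script. Its argument "commands" is a list of rows, each a list of 7 numbers: the opening, from 0 (shut) to 1 (fully open), then the shift along the world's x, y, z scaled (see below), then the turn, a rotation vector about the world's x, y, z scaled (see below). A call has exactly 5 rows; each row is the pose to reach, as a shift and turn from the pose commanded when the call began; what a row does not reach only later rows make up. The controller multiplies each number of a shift by 0.5 m and each number of a turn by 30 degrees. A row lasts 1/12 s, in which the tool goes at most 41.7 mm and 7.16 degrees, less where a joint would pass 70% of its speed; a pose out of reach is approached as far as the arm can. A call with a number of a shift or a turn outside -1 to 1 is refused whole. A call with a gripper value outside its range is refused whole. The fingers move at their own pace and stop on an object; "grip_force" is the grip in N (left out, the last holds). Time passes only in rows, so rows that repeat a pose let the fingers close, or fill a call up. It gives the time, the measured TCP pose, the force, the opening and the grip force at its end, in the units of the state.
- ctrl.get_state(): the state, without advancing time (a new reading comes with each control period).
- ctrl.get_image(name): name is "side" or "top"; returns a dict with "frame" (480x640x3 uint8, red, green, blue), "vfov" (degrees; the focal length in pixels is half the picture's height over the tangent of half this angle, whatever the lens; pixels are square), "cx", "cy" (the principal point, pixels), "camera_from_world" (4x4, takes a point from world to camera coordinates). Camera axes: x right, y down, z forward; pixel columns grow to the right and rows downward; lengths in m; the calibration is good to about 2 mm. A picture is of the moment at which its call begins. There is no depth.
- ctrl.close_job(): hands the job in; it is judged then, once.
The state is a dict: "time": time; "joint_positions": joint angles; "qd": joint speeds; "joint_torque": joint torques, N m; "position": TCP position; "tool_rot": TCP orientation; "ft_force": force on the tool from outside, world axes, zero at the start; "torque": the same for the moment, N m; "grip_width": opening from 0.0 (shut) to 1.0 (fully open); "grip_force": force on a finger pad.
Only numpy, scipy, OpenCV 4.12 (cv2) and the standard library are available. Lean on these libraries where they do the work, as an engineer would, in place of code of your own. Each camera call takes 0.05 s, during which the arm holds its last target. There are 200 camera calls.

## Working session

There is one attempt and no reset: what is moved stays moved. The work goes in short steps, Python scripts to look and compute and a tool call to move; the robot and the scene stay as the last step left them, time stands still between calls to the robot, and variables do not carry over. Pictures are saved under pics/ and viewed, at most 10 in all, crops included, and the job is handed in when it is done.

Besides the shell and the picture viewer there is one more tool, called after "Emit:" as a command line: name --pt "numbers of a row" for each row, then --argument value for the rest. jog_arm: Moves the arm, as the interface text tells. Shifts and turns lie within -1 to 1; 1 stands for 0.5 m of shift or 30 degrees of turn. Its arguments: {"type":"object","properties":{"commands":{"type":"array","items":{"type":"array","items":{"type":"number","minimum":-1,"maximum":1}}},"grip_force":{"type":"number"}},"required":["commands"]}

```bash
mkdir -p pics; ls; python3 - <<'E'
from bench import ctrl
import cv2
s=ctrl.get_state();print({k:s[k] for k in("time","position","tool_rot","grip_width")})
for n in("side","top"):
    i=ctrl.get_image(n);cv2.imwrite(f"pics/{n}0.png",i["frame"][:,:,::-1]);print(n,i["vfov"],i["cx"],i["cy"],i["camera_from_world"].tolist() if hasattr(i["camera_from_world"],"tolist") else i["camera_from_world"],[k for k in i])
E
```

```text
pics
{'time': 0.0, 'position': array([0.20172438, 0.61731822, 0.22141703]), 'tool_rot': array([-4.93799952e-01, -3.10230765e+00,  3.05561415e-03]), 'grip_width': 0.9980422274667508}
side 57.13845792497162 308.89509378287516 241.71782411454356 [[0.7724456291819067, -0.6349358105269463, 0.013574478563027419, -0.4202176295085968], [-0.41302412689638396, -0.5184811142127979, -0.7487245186356163, 0.28210555591341663], [0.4824301198715189, 0.5727423947248408, -0.6627422792651804, 0.6786182715128117], [0.0, 0.0, 0.0, 1.0]] ['frame', 'vfov', 'cx', 'cy', 'camera_from_world']
top 52.581472709529976 322.8022560357763 247.00925841281753 [[0.014244141307306094, -0.999872240974884, 0.007253010842453475, -0.011586828676490822], [-0.9875471254541119, -0.015204430786130244, -0.15658703743219146, 0.5517528071440629], [0.1566773099262884, -0.0049322421202758525, -0.9876375314567224, 0.9961852370155568], [0.0, 0.0, 0.0, 1.0]] ['frame', 'vfov', 'cx', 'cy', 'camera_from_world']
```

View pics/side0.png

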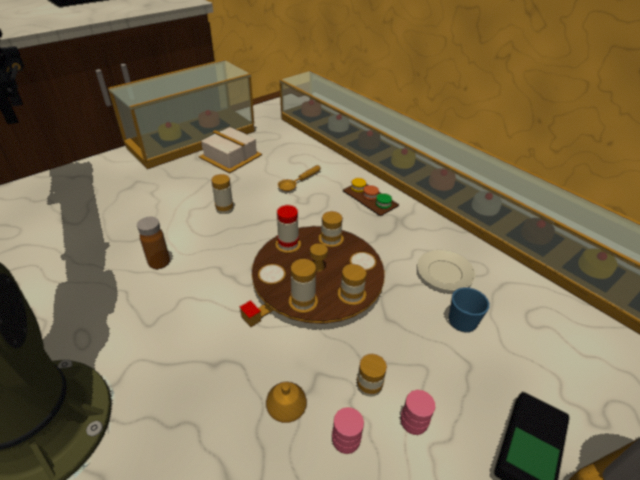

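View pics/top0.png

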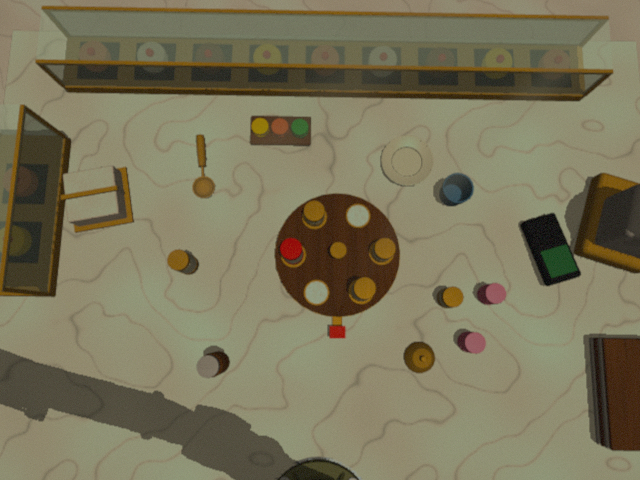

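Candidates: the loose tall jar is at top (179,260) / side (222,193). The loose short jar is at top (452,297) / side (372,374). Lookalikes are the pink jars at top (492,293) and (473,341), the bell (420,357), the shaker (212,363), and the jars fixed to the disc. Gap_tall is at top (316,292), counter-clockwise after red, and gap_short is at (358,216). I'll check these in one composite crop.

```bash
python3 - <<'E'
import cv2,numpy as np
s=cv2.imread("pics/side0.png");t=cv2.imread("pics/top0.png")
def c(im,u,v,w,h,W,H):return cv2.resize(im[v-h//2:v+h//2,u-w//2:u+w//2],(W,H),interpolation=cv2.INTER_CUBIC)
r1=np.hstack([c(t,180,260,50,50,200,200),c(t,455,297,50,50,200,200),c(s,222,193,50,50,200,200),c(s,372,374,50,50,200,200)])
r2=np.hstack([c(t,338,262,160,160,400,400),c(s,316,265,160,160,400,400)])
cv2.imwrite("pics/crop1.png",np.vstack([r1,r2]))
E
```

```text
(no output)
```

View pics/crop1.png

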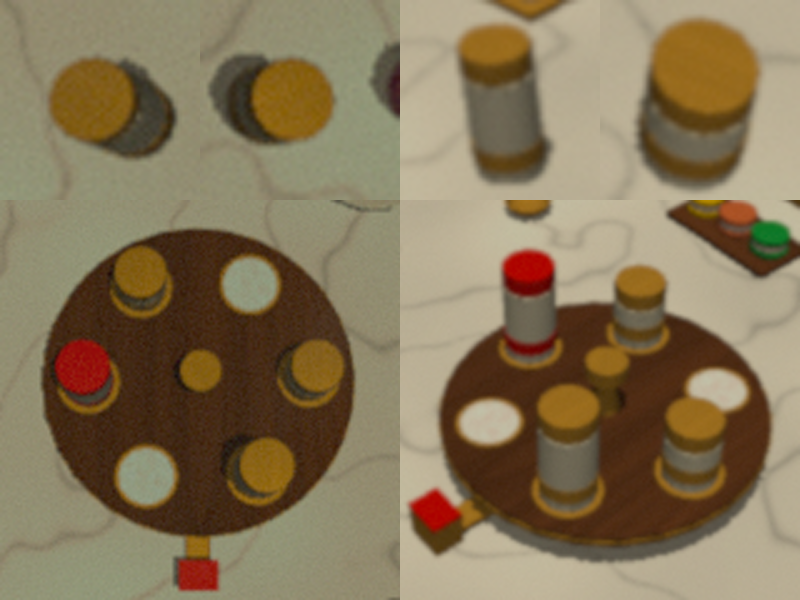

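The crops confirm brass lids on white jars: loose tall at top (178,260) and loose short at top (453,297). The gaps are white spots at top (316,292), next to the red jar, and (358,216). Next I'll triangulate.

```bash
cat > h.py <<'E'
import numpy as np,cv2
from scipy.optimize import least_squares
from bench import ctrl
def cam(i):
    f=240/np.tan(np.radians(i["vfov"])/2);K=np.array([[f,0,i["cx"]],[0,f,i["cy"]],[0,0,1]]);return K@np.array(i["camera_from_world"])[:3]
def proj(P,X):
    q=P@np.append(X,1);return q[:2]/q[2]
def tri(Ps,Pt,s,t):
    r=least_squares(lambda X:np.r_[proj(Ps,X)-s,proj(Pt,X)-t],[.5,0,.05]);return r.x,np.sqrt(2*r.cost)
def atz(P,uv,z):
    return np.append(least_squares(lambda a:proj(P,[*a,z])-uv,[.5,0]).x,z)
E
python3 - <<'E'
from h import *
Ps=cam(ctrl.get_image("side"));Pt=cam(ctrl.get_image("top"));np.savez("P.npz",s=Ps,t=Pt)
o=dict(tall=((220.75,178.7),(178,259.75)),short=((373.2,364.6),(452.75,296.75)),red=((287.6,211),(291.2,248.8)),knob=((318.8,249),(338,250)),gapT=((272,273.8),(316.4,292.4)),ftall=((303.6,265.8),(364.8,288.4)),ptr=((250.4,309),(337.2,331.6)))
for k,(s,t) in o.items():
    X,e=tri(Ps,Pt,s,t);print(k,X.round(4),"res",e.round(2))
for k,uv,z in(("gapT",(316.4,292.4),.034),("gapS",(357.6,215.6),.034),("disc",(337.4,255.2),.034),("knob",(338,250),.084),("red",(291.2,248.8),.124),("ftall",(364.8,288.4),.124),("sE",(384.8,248.4),.094),("sNW",(314,210.4),.094),("tall",(178,259.75),.09),("short",(452.75,296.75),.06),("ptr",(337.2,331.6),.032)):
    print(k,atz(Pt,uv,z).round(4))
E
```

```text
tall [0.5138 0.2906 0.0895] res 0.04
short [ 0.4489 -0.2748  0.0593] res 0.04
red [0.5347 0.0592 0.1235] res 0.08
knob [ 0.5396 -0.0344  0.0839] res 0.12
gapT [0.4553 0.0088 0.0339] res 0.05
ftall [ 0.4589 -0.0859  0.1271] res 0.27
ptr [ 0.3734 -0.0363  0.0291] res 0.24
gapT [0.4554 0.0088 0.034 ]
gapS [ 0.624  -0.0784  0.034 ]
disc [ 0.536  -0.0352  0.034 ]
knob [ 0.5397 -0.0345  0.084 ]
red [0.5346 0.0592 0.124 ]
ftall [ 0.4588 -0.0859  0.124 ]
sE [ 0.5429 -0.1294  0.094 ]
sNW [0.6199 0.0161 0.094 ]
tall [0.5138 0.2904 0.09  ]
short [ 0.4489 -0.2746  0.06  ]
ptr [ 0.3738 -0.0364  0.032 ]
```

Emit:
jog_arm --pt "1 0.03 -0.03 -0.007 0 0 -0.166" --pt "1 0.062 -0.065 -0.014 0 0 -0.332" --pt "1 0.094 -0.098 -0.021 0 0 -0.498" --pt "1 0.125 -0.131 -0.028 0 0 -0.664" --pt "1 0.156 -0.163 -0.035 0 0 -0.83" --grip_force 25

```text
time: 0.62
position: [0.2806, 0.5353, 0.2047]
tool_rot: [1.158, 2.92, -0.001]
ft_force: [0.6, -0.3, 0.2]
grip_width: 0.999
grip_force: 0.0
```

Emit:
jog_arm --pt "1 0.03 -0.03 -0.007 0 0 -0.166" --pt "1 0.062 -0.065 -0.014 0 0 -0.332" --pt "1 0.094 -0.098 -0.021 0 0 -0.498" --pt "1 0.125 -0.131 -0.028 0 0 -0.664" --pt "1 0.156 -0.163 -0.035 0 0 -0.83"

```text
time: 1.03
position: [0.3585, 0.4538, 0.1873]
tool_rot: [1.76, 2.602, -0.0]
ft_force: [-0.6, -0.1, -0.2]
grip_width: 1.001
grip_force: 0.0
```

Emit:
jog_arm --pt "1 0.03 -0.03 -0.007 0 0 -0.166" --pt "1 0.062 -0.065 -0.014 0 0 -0.332" --pt "1 0.094 -0.098 -0.021 0 0 -0.498" --pt "1 0.125 -0.131 -0.028 0 0 -0.664" --pt "1 0.156 -0.163 -0.035 0 0 -0.83"

```text
time: 1.45
position: [0.4365, 0.3723, 0.1698]
tool_rot: [2.28, 2.162, -0.0]
ft_force: [0.2, 0.4, 0.6]
grip_width: 0.999
grip_force: 0.0
```

Emit:
jog_arm --pt "1 0.03 -0.03 -0.007 0 0 -0.166" --pt "1 0.062 -0.065 -0.014 0 0 -0.332" --pt "1 0.094 -0.098 -0.021 0 0 -0.498" --pt "1 0.14 -0.147 -0.028 0 0 -0.664" --pt "1 0.155 -0.163 -0.035 0 0 -0.83"

```text
time: 1.87
position: [0.5168, 0.2868, 0.1526]
tool_rot: [2.694, 1.61, 0.001]
ft_force: [0.5, 0.0, 0.4]
grip_width: 1.0
grip_force: 0.0
```

Emit:
jog_arm --pt "1 0 0 -0.04 0 0 0" --pt "1 0 0 -0.09 0 0 0" --pt "1 0 0 -0.14 0 0 0" --pt "1 0 0 -0.19 0 0 0" --pt "1 0 0 -0.222 0 0 0"

```text
time: 2.28
position: [0.5119, 0.2911, 0.0388]
tool_rot: [2.688, 1.625, -0.005]
ft_force: [-0.0, 0.1, -0.2]
grip_width: 1.0
grip_force: 0.0
```

Emit:
jog_arm --pt "0.7 0.003 -0.001 0 0 0 0" --pt "0.4 0.003 -0.001 0 0 0 0" --pt "0.2 0.003 -0.001 0 0 0 0" --pt "0.2 0.003 -0.001 0 0 0 0" --pt "0.2 0.003 -0.001 0 0 0 0" --grip_force 25

```text
time: 2.7
position: [0.5159, 0.292, 0.0432]
tool_rot: [-2.688, -1.625, -0.004]
ft_force: [0.5, -0.0, -0.2]
grip_width: 0.707
grip_force: 0.0
```

Emit:
jog_arm --pt "0.2 0 0 0 0 0 0" --pt "0.2 0 0 0 0 0 0" --pt "0.2 0 0 0 0 0 0" --pt "0.2 0 0 0 0 0 0" --pt "0.2 0 0 0 0 0 0"

```text
time: 3.12
position: [0.515, 0.2917, 0.0421]
tool_rot: [-2.688, -1.625, -0.001]
ft_force: [-0.5, 0.3, 3.7]
grip_width: 0.497
grip_force: 25.0
```

Emit:
jog_arm --pt "0.2 0 0 0.03 0 0 0" --pt "0.2 0 0 0.09 0 0 0" --pt "0.2 0 0 0.16 0 0 0" --pt "0.2 0 0 0.23 0 0 0" --pt "0.2 0 0 0.3 0 0 0"

```text
time: 3.53
position: [0.5143, 0.2907, 0.1921]
tool_rot: [2.688, 1.625, -0.003]
ft_force: [0.8, 0.7, -2.6]
grip_width: 0.502
grip_force: 25.0
```

Emit:
jog_arm --pt "0.2 -0.008 -0.04 0.02 0 0 0" --pt "0.2 -0.02 -0.1 0.02 0 0 0" --pt "0.2 -0.034 -0.16 0.02 0 0 0" --pt "0.2 -0.046 -0.22 0.02 0 0 0" --pt "0.2 -0.059 -0.28 0.02 0 0 0"

```text
time: 3.95
position: [0.4845, 0.1497, 0.2008]
tool_rot: [2.688, 1.625, -0.002]
ft_force: [-0.0, -0.5, -1.6]
grip_width: 0.5
grip_force: 25.0
```

Emit:
jog_arm --pt "0.2 -0.012 -0.06 0 0 0 0" --pt "0.2 -0.025 -0.12 0 0 0 0" --pt "0.2 -0.038 -0.18 0 0 0 0" --pt "0.2 -0.05 -0.23 0 0 0 0" --pt "0.2 -0.061 -0.275 0 0 0 0"

```text
time: 4.37
position: [0.4538, 0.0116, 0.2009]
tool_rot: [-2.69, -1.623, 0.002]
ft_force: [0.5, -0.5, -2.5]
grip_width: 0.497
grip_force: 25.0
```

Emit:
jog_arm --pt "0.2 0 -0.01 0 0 0 0" --pt "0.2 0 -0.01 0 0 0 0" --pt "0.2 0 -0.01 0 0 0 0" --pt "0.2 0 -0.01 0 0 0 0" --pt "0.2 0 -0.01 0 0 0 0"

```text
time: 4.78
position: [0.455, 0.0102, 0.2013]
tool_rot: [2.687, 1.628, -0.001]
ft_force: [0.4, -0.4, -2.5]
grip_width: 0.501
grip_force: 25.0
```

Emit:
jog_arm --pt "0.2 0 0 -0.04 0 0 0" --pt "0.2 0 0 -0.1 0 0 0" --pt "0.2 0 0 -0.16 0 0 0" --pt "0.2 0 0 -0.21 0 0 0" --pt "0.2 0 0 -0.234 0 0 0"

```text
time: 5.2
position: [0.4527, 0.0096, 0.0813]
tool_rot: [-2.686, -1.627, 0.008]
ft_force: [0.3, -0.2, -2.5]
grip_width: 0.497
grip_force: 25.0
```

Emit:
jog_arm --pt "0.2 0 0 -0.003 0 0 0" --pt "0.2 0 0 -0.006 0 0 0" --pt "0.2 0 0 -0.009 0 0 0" --pt "0.2 0 0 -0.012 0 0 0" --pt "0.2 0 0 -0.013 0 0 0"

```text
time: 5.62
position: [0.4558, 0.0092, 0.0789]
tool_rot: [2.688, 1.626, 0.003]
ft_force: [0.3, 0.1, -1.9]
grip_width: 0.501
grip_force: 25.0
```

Emit:
jog_arm --pt "0.2 0 0 -0.001 0 0 0" --pt "0.2 0 0 -0.002 0 0 0" --pt "0.2 0 0 -0.003 0 0 0" --pt "0.2 0 0 -0.004 0 0 0" --pt "0.2 0 0 -0.004 0 0 0"

```text
time: 6.03
position: [0.4549, 0.0089, 0.0761]
tool_rot: [2.688, 1.625, 0.0]
ft_force: [-0.7, -1.1, -1.8]
grip_width: 0.501
grip_force: 25.0
```

```bash
python3 - <<'E'
from bench import ctrl
import cv2,numpy as np
a=ctrl.get_image("side")["frame"][:,:,::-1];b=ctrl.get_image("top")["frame"][:,:,::-1]
cv2.imwrite("pics/p2.png",np.hstack([cv2.resize(a[185:345,236:396],(400,400)),cv2.resize(b[182:342,258:418],(400,400))]))
E
```

```text
(no output)
```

View pics/p2.png

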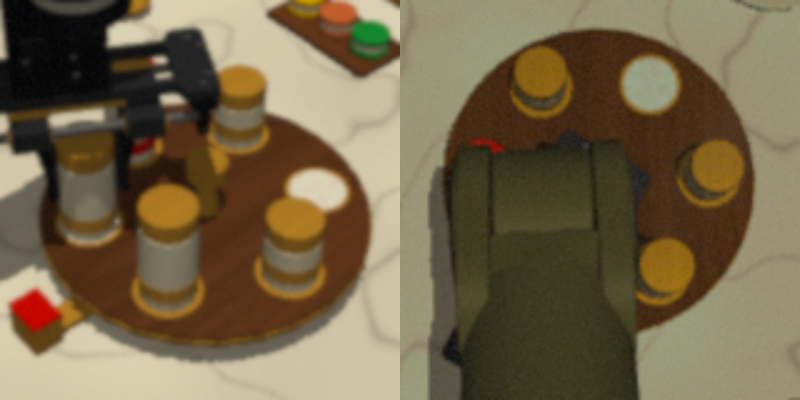

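The side view shows the tall jar standing centred on its spot, bottom at crop (88,225). I'll release it and go to the short jar.

Emit:
jog_arm --pt "0.2 0 0 -0.002 0 0 0" --pt "0.2 0 0 -0.002 0 0 0" --pt "0.7 0 0 -0.002 0 0 0" --pt "0.9 0 0 -0.002 0 0 0" --pt "0.9 0 0 -0.002 0 0 0"

```text
time: 6.55
position: [0.4552, 0.0089, 0.0753]
tool_rot: [2.688, 1.625, 0.001]
ft_force: [0.1, -0.6, -0.1]
grip_width: 0.646
grip_force: 0.0
```

Emit:
jog_arm --pt "0.9 0 0 0 0 0 0" --pt "0.9 0 0 0.02 0 0 0" --pt "0.9 0 0 0.06 0 0 0" --pt "0.9 0 0 0.13 0 0 0" --pt "0.9 0 0 0.2 0 0 0"

```text
time: 6.97
position: [0.4539, 0.0084, 0.1762]
tool_rot: [-2.689, -1.624, 0.003]
ft_force: [1.1, 1.2, -0.1]
grip_width: 0.891
grip_force: 0.0
```

Emit:
jog_arm --pt "1 0 -0.03 0.04 0 0 0" --pt "1 0 -0.08 0.04 0 0 0" --pt "1 -0.003 -0.15 0.04 0 0 0" --pt "1 -0.006 -0.22 0.04 0 0 0" --pt "1 -0.006 -0.29 0.04 0 0 0"

```text
time: 7.38
position: [0.4517, -0.1376, 0.1961]
tool_rot: [2.688, 1.626, 0.003]
ft_force: [0.8, 0.7, -0.4]
grip_width: 0.996
grip_force: 0.0
```

Emit:
jog_arm --pt "1 -0.003 -0.07 0 0 0 0" --pt "1 -0.006 -0.14 0 0 0 0" --pt "1 -0.006 -0.21 0 0 0 0" --pt "1 -0.006 -0.26 0 0 0 0" --pt "1 -0.006 -0.278 0 0 0 0"

```text
time: 7.8
position: [0.4478, -0.2801, 0.1963]
tool_rot: [2.69, 1.616, -0.001]
ft_force: [-0.5, 0.2, 0.2]
grip_width: 0.999
grip_force: 0.0
```

Emit:
jog_arm --pt "1 0 0 -0.02 0 0 0" --pt "1 0 0 -0.06 0 0 0" --pt "1 0 0 -0.1 0 0 0" --pt "1 0 0 -0.14 0 0 0" --pt "1 0 0 -0.15 0 0 0"

```text
time: 8.22
position: [0.4472, -0.2724, 0.1168]
tool_rot: [-2.683, -1.625, 0.004]
ft_force: [-0.8, 0.3, -0.1]
grip_width: 1.002
grip_force: 0.0
```

Emit:
jog_arm --pt "1 0 0 -0.03 0 0 0" --pt "1 0 0 -0.08 0 0 0" --pt "1 0 0 -0.13 0 0 0" --pt "1 0 0 -0.18 0 0 0" --pt "1 0 0 -0.198 0 0 0"

```text
time: 8.63
position: [0.4474, -0.2728, 0.0185]
tool_rot: [-2.684, -1.625, 0.004]
ft_force: [-0.8, 0.3, -0.1]
grip_width: 0.995
grip_force: 0.0
```

Emit:
jog_arm --pt "1 0 0 0 0 0 0" --pt "0.7 0 0 0 0 0 0" --pt "0.4 0 0 0 0 0 0" --pt "0.2 0 0 0 0 0 0" --pt "0.2 0 0 0 0 0 0"

```text
time: 9.05
position: [0.4499, -0.2755, 0.0224]
tool_rot: [2.687, 1.625, 0.003]
ft_force: [0.2, -0.1, 0.2]
grip_width: 0.782
grip_force: 0.0
```

Emit:
jog_arm --pt "0.2 0 0 0 0 0 0" --pt "0.2 0 0 0 0 0 0" --pt "0.2 0 0 0 0 0 0" --pt "0.2 0 0 0 0 0 0" --pt "0.2 0 0 0 0 0 0"

```text
time: 9.47
position: [0.449, -0.2752, 0.0213]
tool_rot: [2.688, 1.625, 0.0]
ft_force: [-1.0, 0.3, 0.8]
grip_width: 0.501
grip_force: 25.0
```

Emit:
jog_arm --pt "0.2 0 0 0.03 0 0 0" --pt "0.2 0 0 0.09 0 0 0" --pt "0.2 0 0 0.16 0 0 0" --pt "0.2 0 0 0.23 0 0 0" --pt "0.2 0 0 0.29 0 0 0"

```text
time: 9.88
position: [0.4486, -0.2755, 0.1679]
tool_rot: [2.689, 1.624, 0.0]
ft_force: [1.6, 0.1, -0.9]
grip_width: 0.497
grip_force: 25.0
```

Emit:
jog_arm --pt "0.2 0.02 0.022 0.01 0 0 0" --pt "0.2 0.06 0.068 0.01 0 0 0" --pt "0.2 0.1 0.113 0.01 0 0 0" --pt "0.2 0.14 0.158 0.01 0 0 0" --pt "0.2 0.18 0.203 0.01 0 0 0"

```text
time: 10.3
position: [0.5395, -0.1724, 0.1709]
tool_rot: [-2.688, -1.625, -0.0]
ft_force: [0.1, -1.5, -0.9]
grip_width: 0.502
grip_force: 25.0
```

Emit:
jog_arm --pt "0.2 0.04 0.045 0 0 0 0" --pt "0.2 0.08 0.09 0 0 0 0" --pt "0.2 0.12 0.135 0 0 0 0" --pt "0.2 0.155 0.175 0 0 0 0" --pt "0.2 0.169 0.19 0 0 0 0"

```text
time: 10.72
position: [0.6255, -0.0734, 0.17]
tool_rot: [-2.683, -1.632, -0.001]
ft_force: [-1.0, 1.0, -2.4]
grip_width: 0.503
grip_force: 25.0
```

Emit:
jog_arm --pt "0.2 0 0 0 0 0 0" --pt "0.2 0 0 0 0 0 0" --pt "0.2 0 0 0 0 0 0" --pt "0.2 0 0 0 0 0 0" --pt "0.2 0 0 0 0 0 0"

```text
time: 11.13
position: [0.6226, -0.0805, 0.1714]
tool_rot: [2.691, 1.622, 0.0]
ft_force: [-0.8, 0.6, -0.9]
grip_width: 0.498
grip_force: 25.0
```

Emit:
jog_arm --pt "0.2 0 0 -0.03 0 0 0" --pt "0.2 0 0 -0.08 0 0 0" --pt "0.2 0 0 -0.14 0 0 0" --pt "0.2 0 0 -0.19 0 0 0" --pt "0.2 0 0 -0.216 0 0 0"

```text
time: 11.55
position: [0.621, -0.079, 0.0602]
tool_rot: [-2.687, -1.623, 0.005]
ft_force: [-0.5, -0.5, -1.7]
grip_width: 0.502
grip_force: 25.0
```

Emit:
jog_arm --pt "0.2 0 0 -0.003 0 0 0" --pt "0.2 0 0 -0.006 0 0 0" --pt "0.2 0 0 -0.009 0 0 0" --pt "0.2 0 0 -0.011 0 0 0" --pt "0.2 0 0 -0.012 0 0 0"

```text
time: 11.97
position: [0.6244, -0.0788, 0.0585]
tool_rot: [2.688, 1.625, 0.003]
ft_force: [0.2, -0.6, -0.8]
grip_width: 0.498
grip_force: 25.0
```

```bash
python3 - <<'E'
from bench import ctrl
import cv2,numpy as np
a=ctrl.get_image("side")["frame"][:,:,::-1];b=ctrl.get_image("top")["frame"][:,:,::-1]
cv2.imwrite("pics/p3.png",np.hstack([cv2.resize(a[185:345,236:396],(400,400)),cv2.resize(b[182:342,258:418],(400,400))]))
s=ctrl.get_state();print(s["position"],s["ft_force"])
E
```

```text
[ 0.62396348 -0.07864494  0.05797181] [ 0.33919761  0.3128519  -0.41643905]
```

View pics/p3.png

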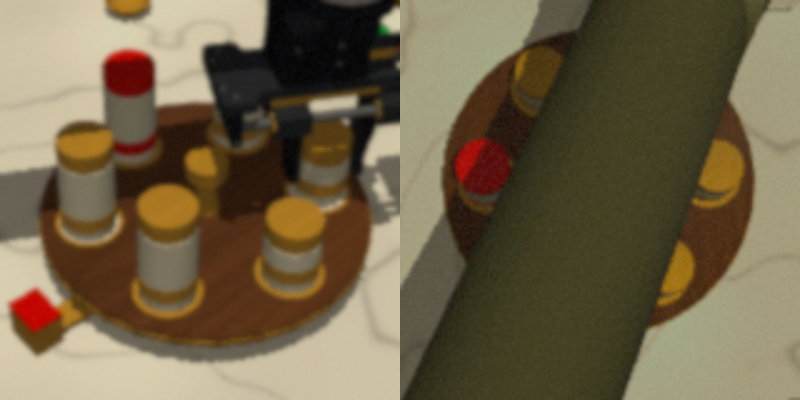

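The short jar is over its spot (side crop (322,190)) and the disc hasn't turned. I'll set it down, release it, and go to the red jar.

Emit:
jog_arm --pt "0.2 0 0 -0.002 0 0 0" --pt "0.2 0 0 -0.004 0 0 0" --pt "0.2 0 0 -0.005 0 0 0" --pt "0.2 0 0 -0.006 0 0 0" --pt "0.2 0 0 -0.006 0 0 0"

```text
time: 12.48
position: [0.6237, -0.0786, 0.0552]
tool_rot: [-2.688, -1.625, -0.001]
ft_force: [-2.5, 0.5, 6.9]
grip_width: 0.5
grip_force: 25.0
```

Emit:
jog_arm --pt "0.2 0 0 0 0 0 0" --pt "0.5 0 0 0 0 0 0" --pt "0.9 0 0 0 0 0 0" --pt "0.9 0 0 0 0 0 0" --pt "0.9 0 0 0 0 0 0"

```text
time: 12.9
position: [0.6234, -0.0787, 0.054]
tool_rot: [2.688, 1.625, 0.0]
ft_force: [0.1, -0.4, -0.2]
grip_width: 0.644
grip_force: 0.0
```

Emit:
jog_arm --pt "0.9 0 0 0.01 0 0 0" --pt "0.9 0 0 0.04 0 0 0" --pt "0.9 0 0 0.11 0 0 0" --pt "0.9 0 0 0.18 0 0 0" --pt "0.9 0 0 0.25 0 0 0"

```text
time: 13.32
position: [0.6232, -0.079, 0.1816]
tool_rot: [2.689, 1.624, 0.0]
ft_force: [0.9, 0.5, -0.3]
grip_width: 0.893
grip_force: 0.0
```

Emit:
jog_arm --pt "0.9 -0.01 0.02 0.02 0 0 -0.2" --pt "0.9 -0.03 0.05 0.02 0 0 -0.4" --pt "0.9 -0.05 0.08 0.02 0 0 -0.6" --pt "0.9 -0.07 0.11 0.02 0 0 -0.8" --pt "0.9 -0.09 0.14 0.02 0 0 -1.0"

```text
time: 13.73
position: [0.5782, -0.0083, 0.1904]
tool_rot: [-3.02, -0.865, -0.002]
ft_force: [-0.0, -0.5, 0.0]
grip_width: 0.898
grip_force: 0.0
```

Emit:
jog_arm --pt "0.9 -0.02 0.03 0 0 0 -0.2" --pt "0.9 -0.04 0.06 0 0 0 -0.4" --pt "0.9 -0.06 0.09 0 0 0 -0.6" --pt "0.9 -0.08 0.12 0 0 0 -0.8" --pt "0.9 -0.088 0.137 0 0 0 -1.0"

```text
time: 14.15
position: [0.5335, 0.0616, 0.1901]
tool_rot: [-3.139, -0.057, 0.0]
ft_force: [0.4, 0.7, -0.0]
grip_width: 0.898
grip_force: 0.0
```

```bash
python3 - <<'E'
from h import *
a=ctrl.get_image("side")["frame"][:,:,::-1];b=ctrl.get_image("top")["frame"][:,:,::-1]
cv2.imwrite("pics/p4.png",np.hstack([cv2.resize(a[185:345,236:396],(400,400)),cv2.resize(b[182:342,258:418],(400,400))]))
from scipy.spatial.transform import Rotation as R
s=ctrl.get_state();y=R.from_rotvec(s["tool_rot"]).as_matrix()[:,1];print(s["position"],np.degrees(np.arctan2(y[1],y[0])))
E
```

```text
[0.53404605 0.06190823 0.19003839] -87.5248117186747
```

View pics/p4.png

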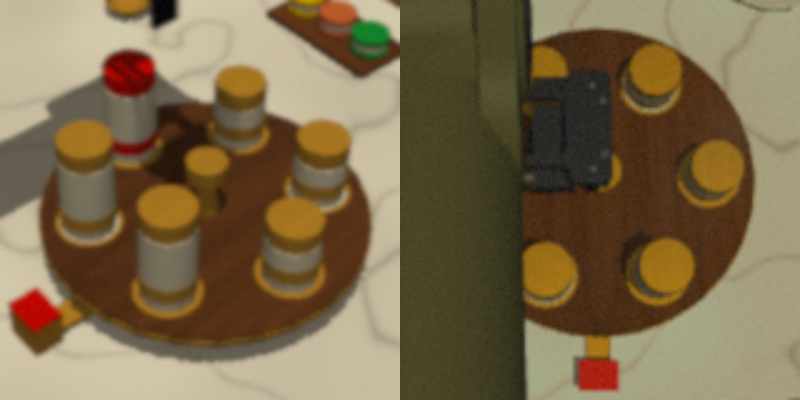

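Both jars stand upright on their spots, side crop (88,190) and (322,165), and the disc is unturned. I'll grip the red jar.

Emit:
jog_arm --pt "0.9 0 0 -0.03 0 0 0" --pt "0.9 0 0 -0.08 0 0 0" --pt "0.9 0 0 -0.14 0 0 0" --pt "0.9 0 0 -0.2 0 0 0" --pt "0.9 0 0 -0.23 0 0 0"

```text
time: 14.67
position: [0.5332, 0.0584, 0.0717]
tool_rot: [3.139, 0.067, -0.005]
ft_force: [-1.2, -0.3, 0.5]
grip_width: 0.903
grip_force: 0.0
```

Emit:
jog_arm --pt "0.9 0 0 0 0 0 0" --pt "0.7 0 0 0 0 0 0" --pt "0.6 0 0 0 0 0 0" --pt "0.3 0 0 0 0 0 0" --pt "0.2 0 0 0 0 0 0" --grip_force 35

```text
time: 15.08
position: [0.5356, 0.06, 0.0756]
tool_rot: [-3.14, -0.064, -0.004]
ft_force: [-0.6, 0.3, -0.6]
grip_width: 0.678
grip_force: 0.0
```

Emit:
jog_arm --pt "0.2 0 0 0 0 0 0" --pt "0.2 0 0 0 0 0 0" --pt "0.2 0 0 0 0 0 0" --pt "0.2 0 0 0 0 0 0" --pt "0.2 0 0 0 0 0 0"

```text
time: 15.5
position: [0.5348, 0.0617, 0.0747]
tool_rot: [-3.139, -0.065, -0.001]
ft_force: [-1.3, 5.4, 4.6]
grip_width: 0.501
grip_force: 35.0
```

```bash
python3 - <<'E'
from h import *
from scipy.spatial.transform import Rotation as R
s=ctrl.get_state();y=R.from_rotvec(s["tool_rot"]).as_matrix()[:,1];print(s["position"],s["ft_force"],s["torque"],np.degrees(np.arctan2(y[1],y[0])))
c=np.array([.5393,-.0349]);r0=s["position"][:2]-c;r=np.hypot(*r0);a0=np.degrees(np.arctan2(r0[1],r0[0]));print(r,a0)
a0=92.5;r=.095;p=lambda a:r*np.r_[np.cos(np.radians(a)),np.sin(np.radians(a))]
A=a0
for step in(20,)*4+(8,):
    print(A);print([(np.r_[(p(A+step*k/5)-p(A))/.5,step*k/5/30]).round(4).tolist() for k in range(1,6)]);A+=step
E
```

```text
[0.53480717 0.06166275 0.07473135] [-1.32133501  5.35818956  4.56249563] [ 0.99110523  0.37284351 -0.04521464] -87.62587710690832
0.09666721367746399 92.66391221343744
92.5
[[-0.0132, -0.001, 0.1333], [-0.0263, -0.003, 0.2667], [-0.0393, -0.0059, 0.4], [-0.052, -0.0096, 0.5333], [-0.0644, -0.0143, 0.6667]]
112.5
[[-0.0121, -0.0055, 0.1333], [-0.0237, -0.0118, 0.2667], [-0.0349, -0.019, 0.4], [-0.0456, -0.0268, 0.5333], [-0.0557, -0.0355, 0.6667]]
132.5
[[-0.0095, -0.0093, 0.1333], [-0.0182, -0.0192, 0.2667], [-0.0263, -0.0297, 0.4], [-0.0336, -0.0408, 0.5333], [-0.0402, -0.0524, 0.6667]]
152.5
[[-0.0057, -0.012, 0.1333], [-0.0106, -0.0243, 0.2667], [-0.0146, -0.037, 0.4], [-0.0177, -0.0499, 0.5333], [-0.0198, -0.0629, 0.6667]]
172.5
[[-0.0006, -0.0053, 0.0533], [-0.0011, -0.0106, 0.1067], [-0.0014, -0.0158, 0.16], [-0.0016, -0.0212, 0.2133], [-0.0016, -0.0265, 0.2667]]
```

```bash
python3 - <<'E'
import numpy as np
p=lambda a:.095*np.r_[np.cos(np.radians(a)),np.sin(np.radians(a))]
A=92.5
for step in(6,)+(12,)*6+(8,):
    print(A,step)
    for k in range(1,6):print([0.2]+((p(A+step*k/5)-p(A))/.5).round(4).tolist()+[0,0,0,round(step*k/5/30,3)],end=",")
    print();A+=step
E
```

```text
92.5 6
[0.2, -0.004, -0.0002, 0, 0, 0, 0.04],[0.2, -0.0079, -0.0005, 0, 0, 0, 0.08],[0.2, -0.0119, -0.0009, 0, 0, 0, 0.12],[0.2, -0.0159, -0.0014, 0, 0, 0, 0.16],[0.2, -0.0198, -0.0019, 0, 0, 0, 0.2],
98.5 12
[0.2, -0.0078, -0.0013, 0, 0, 0, 0.08],[0.2, -0.0156, -0.003, 0, 0, 0, 0.16],[0.2, -0.0233, -0.005, 0, 0, 0, 0.24],[0.2, -0.0309, -0.0073, 0, 0, 0, 0.32],[0.2, -0.0385, -0.0099, 0, 0, 0, 0.4],
110.5 12
[0.2, -0.0074, -0.0029, 0, 0, 0, 0.08],[0.2, -0.0147, -0.0062, 0, 0, 0, 0.16],[0.2, -0.0218, -0.0097, 0, 0, 0, 0.24],[0.2, -0.0287, -0.0136, 0, 0, 0, 0.32],[0.2, -0.0355, -0.0177, 0, 0, 0, 0.4],
122.5 12
[0.2, -0.0066, -0.0044, 0, 0, 0, 0.08],[0.2, -0.0131, -0.0091, 0, 0, 0, 0.16],[0.2, -0.0193, -0.0141, 0, 0, 0, 0.24],[0.2, -0.0253, -0.0193, 0, 0, 0, 0.32],[0.2, -0.0311, -0.0247, 0, 0, 0, 0.4],
134.5 12
[0.2, -0.0056, -0.0057, 0, 0, 0, 0.08],[0.2, -0.0109, -0.0116, 0, 0, 0, 0.16],[0.2, -0.0159, -0.0178, 0, 0, 0, 0.24],[0.2, -0.0207, -0.0241, 0, 0, 0, 0.32],[0.2, -0.0253, -0.0306, 0, 0, 0, 0.4],
146.5 12
[0.2, -0.0043, -0.0067, 0, 0, 0, 0.08],[0.2, -0.0082, -0.0136, 0, 0, 0, 0.16],[0.2, -0.0119, -0.0207, 0, 0, 0, 0.24],[0.2, -0.0153, -0.0279, 0, 0, 0, 0.32],[0.2, -0.0183, -0.0352, 0, 0, 0, 0.4],
158.5 12
[0.2, -0.0028, -0.0075, 0, 0, 0, 0.08],[0.2, -0.0052, -0.015, 0, 0, 0, 0.16],[0.2, -0.0073, -0.0227, 0, 0, 0, 0.24],[0.2, -0.0091, -0.0305, 0, 0, 0, 0.32],[0.2, -0.0106, -0.0383, 0, 0, 0, 0.4],
170.5 8
[0.2, -0.0008, -0.0052, 0, 0, 0, 0.053],[0.2, -0.0015, -0.0105, 0, 0, 0, 0.107],[0.2, -0.002, -0.0158, 0, 0, 0, 0.16],[0.2, -0.0023, -0.0211, 0, 0, 0, 0.213],[0.2, -0.0025, -0.0264, 0, 0, 0, 0.267],
```

Emit:
jog_arm --pt "0.2 -0.004 0.001 0 0 0 0.04" --pt "0.2 -0.008 0.002 0 0 0 0.08" --pt "0.2 -0.012 0.002 0 0 0 0.12" --pt "0.2 -0.016 0.002 0 0 0 0.16" --pt "0.2 -0.02 0.001 0 0 0 0.2"

```text
time: 15.92
position: [0.525, 0.0605, 0.0747]
tool_rot: [-3.133, -0.229, -0.002]
ft_force: [0.3, 3.1, 5.9]
grip_width: 0.498
grip_force: 35.0
```

Emit:
jog_arm --pt "0.2 -0.0078 -0.0013 0 0 0 0.08" --pt "0.2 -0.0156 -0.003 0 0 0 0.16" --pt "0.2 -0.0233 -0.005 0 0 0 0.24" --pt "0.2 -0.031 -0.0073 0 0 0 0.32" --pt "0.2 -0.0385 -0.01 0 0 0 0.4"

```text
time: 16.33
position: [0.5057, 0.0552, 0.0747]
tool_rot: [-3.092, -0.557, -0.002]
ft_force: [0.5, 1.8, 4.9]
grip_width: 0.499
grip_force: 35.0
```

Emit:
jog_arm --pt "0.2 -0.0074 -0.003 0 0 0 0.08" --pt "0.2 -0.0147 -0.006 0 0 0 0.16" --pt "0.2 -0.022 -0.01 0 0 0 0.24" --pt "0.2 -0.0287 -0.0136 0 0 0 0.32" --pt "0.2 -0.0355 -0.0177 0 0 0 0.4"

```text
time: 16.75
position: [0.488, 0.046, 0.0747]
tool_rot: [3.016, 0.877, 0.003]
ft_force: [2.0, 0.0, 5.5]
grip_width: 0.5
grip_force: 35.0
```

Forces are small, so I'll continue the arc.

Emit:
jog_arm --pt "0.2 -0.0066 -0.0044 0 0 0 0.08" --pt "0.2 -0.013 -0.009 0 0 0 0.16" --pt "0.2 -0.0193 -0.014 0 0 0 0.24" --pt "0.2 -0.0253 -0.0193 0 0 0 0.32" --pt "0.2 -0.031 -0.0247 0 0 0 0.4"

```text
time: 17.17
position: [0.4727, 0.0333, 0.0747]
tool_rot: [2.908, 1.187, 0.003]
ft_force: [2.6, 0.1, 4.6]
grip_width: 0.503
grip_force: 35.0
```

Emit:
jog_arm --pt "0.2 -0.0056 -0.0057 0 0 0 0.08" --pt "0.2 -0.011 -0.0116 0 0 0 0.16" --pt "0.2 -0.016 -0.0178 0 0 0 0.24" --pt "0.2 -0.0207 -0.024 0 0 0 0.32" --pt "0.2 -0.0253 -0.0306 0 0 0 0.4"

```text
time: 17.58
position: [0.4604, 0.0178, 0.0747]
tool_rot: [2.767, 1.484, 0.003]
ft_force: [3.6, -0.5, 3.2]
grip_width: 0.497
grip_force: 35.0
```

Emit:
jog_arm --pt "0.2 -0.0043 -0.0067 0 0 0 0.08" --pt "0.2 -0.0082 -0.0136 0 0 0 0.16" --pt "0.2 -0.012 -0.0207 0 0 0 0.24" --pt "0.2 -0.0153 -0.028 0 0 0 0.32" --pt "0.2 -0.0183 -0.0352 0 0 0 0.4"

```text
time: 18.0
position: [0.4516, -0.0, 0.0747]
tool_rot: [2.596, 1.764, 0.004]
ft_force: [6.0, -0.3, 0.2]
grip_width: 0.499
grip_force: 35.1
```

Emit:
jog_arm --pt "0.2 -0.0028 -0.0075 0 0 0 0.08" --pt "0.2 -0.0052 -0.015 0 0 0 0.16" --pt "0.2 -0.0073 -0.0227 0 0 0 0.24" --pt "0.2 -0.009 -0.0305 0 0 0 0.32" --pt "0.2 -0.0106 -0.0383 0 0 0 0.4"

```text
time: 18.42
position: [0.4466, -0.0192, 0.0747]
tool_rot: [2.397, 2.026, 0.004]
ft_force: [8.1, -0.5, 0.2]
grip_width: 0.503
grip_force: 35.1
```

Emit:
jog_arm --pt "0.2 -0.0008 -0.0055 0 0 0 0.053" --pt "0.2 -0.0015 -0.0105 0 0 0 0.107" --pt "0.2 -0.002 -0.0158 0 0 0 0.16" --pt "0.2 -0.0023 -0.021 0 0 0 0.213" --pt "0.2 -0.0025 -0.0264 0 0 0 0.267"

```text
time: 18.83
position: [0.4456, -0.0324, 0.0747]
tool_rot: [2.25, 2.187, 0.004]
ft_force: [9.7, 0.4, -1.1]
grip_width: 0.5
grip_force: 35.1
```

```bash
python3 - <<'E'
from h import *
a=ctrl.get_image("side")["frame"][:,:,::-1];b=ctrl.get_image("top")["frame"][:,:,::-1]
cv2.imwrite("pics/side5.png",a);cv2.imwrite("pics/top5.png",b)
cv2.imwrite("pics/p5.png",np.hstack([cv2.resize(a[185:345,236:396],(400,400)),cv2.resize(b[182:342,258:418],(400,400))]))
from scipy.spatial.transform import Rotation as R
s=ctrl.get_state();y=R.from_rotvec(s["tool_rot"]).as_matrix()[:,1];print(s["position"],s["ft_force"],np.degrees(np.arctan2(y[1],y[0])))
E
```

```text
[ 0.44560199 -0.0325174   0.07466772] [ 8.34594537 -0.6221506  -0.44445069] -1.632341146734865
```

View pics/p5.png

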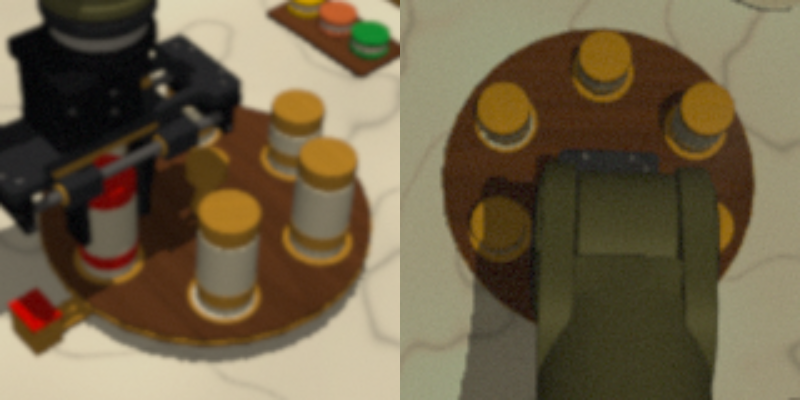

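```bash
python3 - <<'E'
from h import *
Pt=np.load("P.npz")["t"];c=np.array([.5393,-.0349])
for n,uv,z,o in(("sE",(340,204),.094,180),("gapS",(299.6,226),.094,240),("ftall",(381.2,225.2),.124,120),("sNW",(298,273.6),.094,300)):
    d=atz(Pt,uv,z)[:2]-c;print(n,np.hypot(*d).round(4),((np.degrees(np.arctan2(d[1],d[0]))-o)%360).round(2))
# pointer: red top in initial top picture
t=cv2.imread("pics/top0.png").astype(int)[322:342,325:350]
m=(t[...,2]>130)&(t[...,1]<70);v,u=np.nonzero(m);uv=(u.mean()+325,v.mean()+322);d=atz(Pt,uv,.032)[:2]-c
print(uv,d,np.degrees(np.arctan2(d[1],d[0]))%360)
E
```

```text
sE 0.095 178.51
gapS 0.0929 179.32
ftall 0.0952 178.55
sNW 0.0954 181.95
(np.float64(336.9265536723164), np.float64(331.59322033898303)) [-0.1655318  -0.00088752] 180.30719474151454
```

Emit:
jog_arm --pt "0.2 0.001 -0.002 0 0 0 0.02" --pt "0.2 0.002 -0.004 0 0 0 0.04" --pt "0.2 0.003 -0.006 0 0 0 0.06" --pt "0.2 0.003 -0.006 0 0 0 0.063" --pt "0.2 0.003 -0.006 0 0 0 0.063"

```text
time: 19.35
position: [0.4455, -0.0354, 0.0746]
tool_rot: [2.216, 2.224, -0.0]
ft_force: [1.0, -0.3, 7.0]
grip_width: 0.497
grip_force: 35.0
```

```bash
python3 - <<'E'
from h import *
b=ctrl.get_image("top")["frame"][:,:,::-1];a=ctrl.get_image("side")["frame"][:,:,::-1]
cv2.imwrite("pics/p6.png",np.hstack([cv2.resize(a[185:345,236:396],(400,400)),cv2.resize(b[182:342,258:418],(400,400))]))
from scipy.spatial.transform import Rotation as R
s=ctrl.get_state();y=R.from_rotvec(s["tool_rot"]).as_matrix()[:,1];print(s["position"],s["ft_force"],np.degrees(np.arctan2(y[1],y[0])))
E
```

```text
[ 0.44557616 -0.03539613  0.07464361] [ 1.08448638 -0.65793252  7.099901  ] 0.19996154920138468
```

View pics/p6.png

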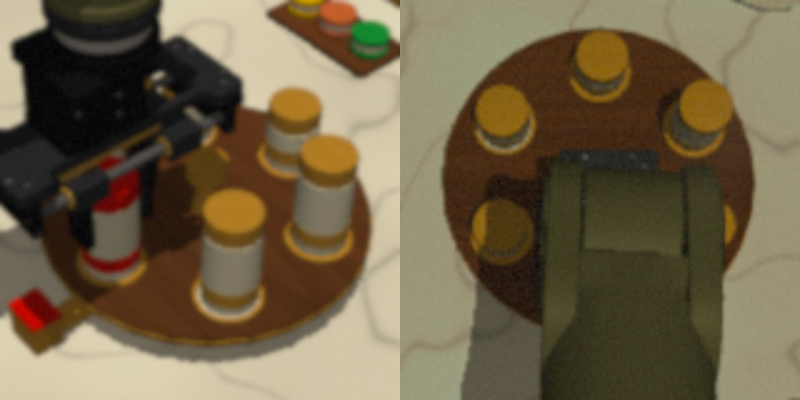

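The red jar now faces the pointer: the tool is at y -0.0354 and yaw 180.2°, against about 180.3° for the pointer. Both loose jars are upright on their spots, the tall one at side crop (232,255) and the short one at top crop (503,112).

```bash
python3 -c "
from bench import ctrl
print(ctrl.close_job())"
```

```text
the job is handed in; nothing more can be done
None
```

I set both jars upright on their own spots and let go of them, then turned the red-lidded jar to face the pointer and handed the job in at about 19.5 s of 72 s, still gripping it at 35 N.

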